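# Trip test of the bench's earth-leakage switch

## Task

Do the monthly trip test on the bench's earth-leakage switch, the sloping console with the small guard tube on its face: take the wooden dowel out of the slanted block, push the test button inside the tube with the dowel until the lever beside it drops, stand the dowel end-down in the narrow upright holder, and lift the lever fully back up. Leave the other console's lever up and do not shift or knock over the other things on the bench.

Things in the scene. Friction and masses are not known exactly. Their poses are not given: they have to be found in the camera images.
- test_console: Grey console fixed to the bench, 150 x 150 mm; origin: centre of underside, own x to its high back, z up. Face slopes 30 deg, from 45 mm (front) to 130 mm high; face normal (-0.5,0,0.866), face middle (0,0,0.0875). Visor plate over own x 0.012 to 0.074, at 186 to 191 mm. On its face: lever 32 mm to the -y side, guard tube with the test button 32 mm to the +y side
- lever (a joint): Lever of the test console: a black paddle 24 mm wide, 10 mm thick, 37 mm from hinge to tip. 0 = up (leaning 0.55 rad from the face's normal toward the high back), 1.1 = dropped (leaning 0.55 rad the other way, to the low front). Sprung over-centre: it snaps to either end, dead point at 0.35; about 3 N at mid-paddle lifts it
- lever_tip (a point): middle of the lever's free end; moves with the lever
- lever_hinge (a point): middle of the lever's hinge axis, at face level; the hinge axis is the console's own y
- port_mouth (a point): centre of the mouth of the test port: a grey guard tube, bore 22 mm, outside 30 mm, standing 30 mm out of the face along the face's normal (axes of this frame are those of the console). Too narrow for gripper fingers
- test_button: The test button, a 19 mm round plunger at the bottom of the guard tube; origin at face level on its axis, own z is the face's outward normal; its top is 10 mm out of the face (20 mm below the port's mouth). Travel 8 mm, about 5 N trips the lever within the first 6 mm
- plain_console: Grey console fixed to the bench, 150 x 150 mm; origin: centre of underside, own x to its high back, z up. Face slopes 30 deg, from 45 mm (front) to 130 mm high; face normal (-0.5,0,0.866), face middle (0,0,0.0875). Visor plate over own x 0.012 to 0.074, at 186 to 191 mm. No guard tube: only a lever (same place) and a flat metal plate; leave it alone
- visor_edge (a point): middle of the test console visor's front edge (visor: steel, 5 mm thick, 154 mm wide, on two posts at the back corners; above and behind the lever and tube, so the tool must lean)
- plain_lever (a joint): Lever of the plain console, same shape; 0 = up, 1.1 = dropped; starts up and must stay so
- slant_block: Drilled wooden block fixed to the bench on a 70 x 56 mm foot; the 44 x 44 x 60 mm block leans 25 deg toward its own -x. The dowel stands about 50 mm deep in its 14.5 mm hole, along the hole; highest point about 90 mm; origin: centre of the underside
- dowel: Loose round wooden dowel, 12 mm across, 150 mm long, 20 g; origin: centre of its lower end, own z along it to the upper end. Starts in the slanted block, leaning 25 deg
- dowel_top (a point): centre of the dowel's upper end
- holder: Narrow upright wooden holder, 44 x 44 mm, 75 mm tall, on a 70 x 70 x 8 mm steel foot, fixed to the bench; one vertical 20 mm hole, 65 mm deep, open at the top; origin: centre of the underside
- holder_mouth (a point): centre of the holder's hole at its top face
- tin: tin can standing on the bench, 72 mm across, 85 mm tall, paper label; bystander. Origin: centre of its underside
- glue: plastic bottle, 56 mm across, 150 mm tall, standing between the consoles; bystander. Origin: centre of its underside
- carton: small closed cardboard carton, 120 x 90 x 70 mm; bystander. Origin: centre of its underside
- tape: cardboard ring lying flat, 100 mm across, 45 mm tall; bystander. Origin: centre of its underside
- blank: flat wooden blank, 110 x 70 x 18 mm; bystander. Origin: centre of its underside
- driver: screwdriver lying on the bench; bystander. Origin: middle of its length
- mug: white mug with a handle, 76 mm across, 90 mm tall; bystander. Origin: centre of its underside
Not all that is in view belongs to the job. What is shaped like the holder but orange is not meant.

How it is judged (in metres and radians):
On the way:
1. the dowel presses the test button and the lever has dropped (value of joint lever above 0.9 rad and contact force between dowel and test_button above 0.5 N), for 0.04 s.
At the end, for the whole second after the job is handed in: Both levers are up (within 0.1 rad) and the dowel rests, released, at the bottom of the upright holder: its lower end within 25 mm of the bench and 12 mm of the hole's axis, within 0.2 rad of vertical (value of joint each of lever, plain_lever below 0.1 rad and angle between the z axis of dowel and the z axis of holder, either way round below 0.2 rad and linear speed of dowel below 0.02 m/s and ((z of dowel in the frame of holder below 0.025 m and horizontal distance between dowel and holder_mouth below 0.012 m) or (z of dowel_top in the frame of holder below 0.025 m and horizontal distance between dowel_top and holder_mouth below 0.012 m))); the robot touches nothing.
It fails at once if the other console's lever is moved (value of joint plain_lever above 0.3 rad).
It fails at once if a bystander is shifted by more than 30 mm (distance of any of tin, glue, carton, tape, blank, driver, mug from where it was at the start of the episode above 0.03 m).
It fails at once if a standing bystander is knocked over (angle between any of tin, glue, carton, tape, blank, mug's own z axis and vertical above 0.5 rad).
It also fails if it takes over 64 s, if anything falls off the work surface, if the arm or the gripper's body presses on something with over 40 N, if the wrist force passes 120 N, or if a joint passes its speed limit or range.

## Robot

A 6-joint arm with a two-finger parallel gripper is mounted at the origin on the work surface. World frame = base frame: x ahead of the robot, y to its left, z up, the work surface at z = 0. Lengths are in mm, angles in degrees, forces in N, time in s.
With the tool pointing down it reaches from about 300 to 850 mm from the base axis. Payload 4.2 kg.
Tool frame: the origin (TCP) lies midway between the tips of the shut fingers; the grasp point (between the pads) lies 19 mm behind it; z points along the fingers, y is the line along which they close (so a half turn about z gives the same grasp; the last joint's range is limited). The gripper opens to 91 mm and grips with 3 to 60 N. Pads are 32 mm wide; open, the fingers measure 118 mm over their backs; the gripper's body (76 mm by 178 mm) begins 60 mm behind the grasp point.
Start: joints at [69.213, 18.312, 89.639, -0, 72.044, -1.146], TCP at [193.275, 541.561, 213.976] pointing down, gripper open.
Joint ranges: [-177.97, 177.97], [-48.28, 115.42], [12.27, 149.76], [-77.06, 257.06], [2.81, 150.46], [-146.56, 146.56]. Speed limits (degrees/s): [147.25, 147.25, 180, 180, 180, 180].

## Interface

Orientations are given as [roll, pitch, yaw] about the fixed x, y, z axes, in that order (R = Rz(yaw) Ry(pitch) Rx(roll)).
In Python, from workcell import state, grab_frame, camera_model, workorder gives the robot as it stands.
- The arm moves only by the tool carry_out, never from a script. Its argument "commands" is a list of rows, each a list of 7 numbers: the turn, a rotation vector about the tool's x, y, z in degrees, then the shift along the tool's x, y, z in mm, then the opening, from -1 (shut) to 1 (fully open). In form: [[ax, ay, az, dx, dy, dz, hand], ...]. A call has 1 to 20 rows; each row is the pose to reach, as a shift and turn from the pose commanded when the call began, along the tool's axes at that moment; what a row does not reach only later rows make up. A row lasts 1/10 s, in which the tool goes at most 50 mm and 8.59 degrees, less where a joint would pass 70% of its speed; a pose out of reach is approached as far as the arm can. A call with a gripper value outside its range is refused whole. The fingers move at their own pace and stop on an object; "force" is the grip in N (left out, the last holds). Time passes only in rows, so rows that repeat a pose let the fingers close. It gives the time, the measured TCP pose, the force, the opening and the grip force at its end, in the units of the state.
- state(): the state, without advancing time (a new reading comes with each control period).
- grab_frame(name): name is "side" or "top"; returns the picture (400x640x3 uint8, red, green, blue); there is no depth.
- camera_model(name): a dict with "fx", "fy", "cx", "cy" (pixels), "origin" and "rotation" of the camera in the world. Camera axes: x right, y up, looking along -z (the intrinsics and any distortion apply to the point x, -y, -z); pixel columns grow to the right and rows downward; lengths in mm; the calibration is good to about 2 mm. A picture is of the moment at which its call begins. camera_model takes no time and is no camera call.
- workorder.job_done(): hands the job in; it is judged then, once.
The state is a dict: "time_s": time; "qpos": joint angles; "qvel": joint speeds; "effort": joint torques, N m; "ee_pos": TCP position; "ee_rot": TCP orientation; "force": force on the tool from outside, world axes, zero at the start; "torque": the same for the moment, N m; "gripper_width": finger opening in mm; "gripper_force": force on a finger pad.
Only numpy, scipy, OpenCV 4.12 (cv2) and the standard library are available. Lean on these libraries where they do the work, as an engineer would, in place of code of your own. Each camera call takes 0.05 s, during which the arm holds its last target. There are 200 camera calls.

## Working session

There is one attempt and no reset: what is moved stays moved. The work goes in short steps, Python scripts to look and compute and a tool call to move; the robot and the scene stay as the last step left them, time stands still between calls to the robot, and variables do not carry over. Pictures are saved under pics/ and viewed, at most 10 in all, crops included, and the job is handed in when it is done.

Besides the shell and the picture viewer there is one more tool, called by a JSON object that holds its "name" and its "arguments". carry_out: Moves the arm, as the interface text tells. Its arguments: {"type":"object","properties":{"commands":{"type":"array"},"force":{"type":"number"}},"required":["commands"]}

```bash
mkdir -p pics; python3 - <<'E'
from workcell import *
import cv2
print(state())
for n in("side","top"):
    f=grab_frame(n); cv2.imwrite(f"pics/{n}0.png",cv2.cvtColor(f,cv2.COLOR_RGB2BGR)); print(n,camera_model(n))
E
```

```text
{'time_s': 0.0, 'qpos': array([ 6.92137397e+01,  1.83523029e+01,  8.97068441e+01, -1.14842004e-03,
        7.20439821e+01, -1.14367728e+00]), 'qvel': array([-0.01571717,  0.02815186, -0.09487093,  0.01331429,  0.0129097 ,
       -0.08720628]), 'effort': array([ 1.30279866e-03, -4.12465096e+01, -2.31972027e+01,  7.29595008e-02,
        4.58155631e-02, -1.57788577e-04]), 'ee_pos': array([193.09022056, 541.06805035, 213.11068389]), 'ee_rot': array([-1.79896870e+02, -9.66789306e-04,  1.60357771e+02]), 'force': array([ 0.49102526, -0.06507455,  0.56940632]), 'torque': array([-0.0070717 , -0.00938353, -0.00817719]), 'gripper_force': 0.0, 'gripper_width': 91.4581753394936}
side {'fx': 449.4251507632427, 'fy': 449.4251507632427, 'cx': 312.8290879034104, 'cy': 190.0724921384194, 'origin': array([390.57326088, 919.98207711, 835.94704231]), 'rotation': array([  52.27261804,   -1.24916461, -170.08028768])}
top {'fx': 392.8578915477133, 'fy': 392.8578915477133, 'cx': 324.5192662554058, 'cy': 199.37453394967932, 'origin': array([ 384.98215386,   13.97665898, 1285.71553376]), 'rotation': array([  6.23899198,  -0.79814303, -91.16367014])}
```

View pics/side0.png

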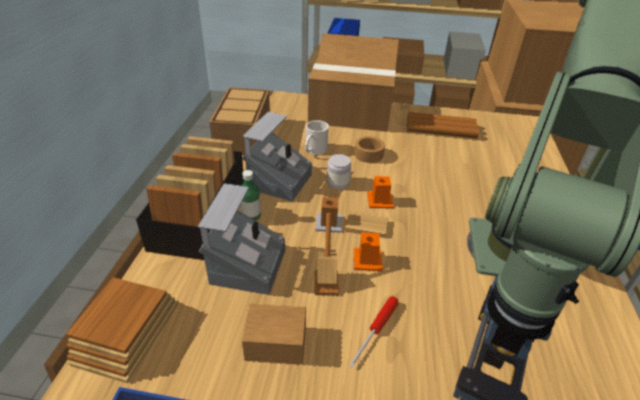

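View pics/top0.png

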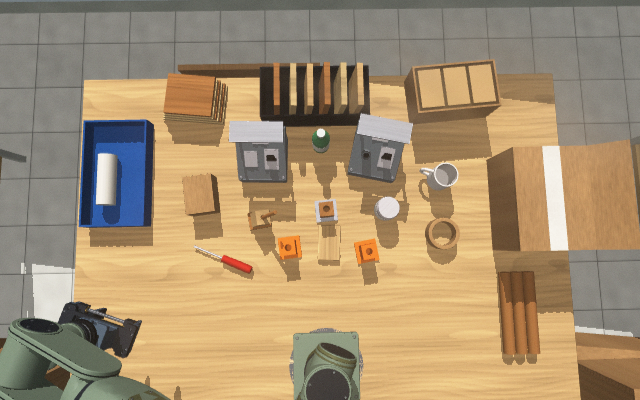

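The side view shows the near console at about (245,245) and the far console at (280,160). The dowel leans from the block at (327,275). The holder is at (330,212), and the orange decoys are at (380,190) and (368,250). In the top view the consoles are at (262,155) and (380,150), the holder at (326,210) and the block at (262,217). I'll zoom in next.

```bash
cat > h.py <<'E'
import numpy as np, cv2
from scipy.spatial.transform import Rotation as Ro
from workcell import *
def cam(n):
    c=camera_model(n); return c,Ro.from_euler('xyz',c['rotation'],degrees=True).as_matrix(),np.array(c['origin'])
def proj(n,p):
    c,R,o=cam(n); q=(np.atleast_2d(p)-o)@R
    return np.c_[c['cx']+c['fx']*q[:,0]/-q[:,2], c['cy']+c['fy']*-q[:,1]/-q[:,2]]
def ray(n,u,v):
    c,R,o=cam(n); d=R@np.array([(u-c['cx'])/c['fx'],-(v-c['cy'])/c['fy'],-1]); return o,d/np.linalg.norm(d)
def onz(n,u,v,z):
    o,d=ray(n,u,v); return o+d*(z-o[2])/d[2]
def tri(us,ut):
    o1,d1=ray('side',*us); o2,d2=ray('top',*ut)
    s=np.linalg.lstsq(np.c_[d1,-d2],o2-o1,rcond=None)[0]
    a,b=o1+s[0]*d1,o2+s[1]*d2; return (a+b)/2,np.linalg.norm(a-b)
E
python3 - <<'E'
from h import *
t=cv2.imread('pics/top0.png'); s=cv2.imread('pics/side0.png')
z=lambda im,x,y,w,h,k:cv2.resize(im[y:y+h,x:x+w],None,fx=k,fy=k,interpolation=cv2.INTER_CUBIC)
a=z(t,220,110,200,75,4)
b=z(t,235,192,110,80,3.6); c=z(s,195,180,200,130,2.0)
b=cv2.copyMakeBorder(b,0,300-b.shape[0],0,400-b.shape[1],cv2.BORDER_CONSTANT)
c=cv2.copyMakeBorder(c,0,300-c.shape[0],0,0,cv2.BORDER_CONSTANT)
cv2.imwrite('pics/z1.png',np.vstack([a,np.hstack([b,c])]))
cv2.imwrite('pics/z2.png',z(s,195,105,200,150,4)); cv2.imwrite('pics/z3.png',z(s,195,170,200,150,4))
# holder & orange sanity: pixel->z plane
print(onz('top',326,209,75),onz('top',262,217,0))
E
```

```text
[486.96209584  -9.54528244  75.        ] [471.04900489 198.7642976    0.        ]
```

View pics/z1.png

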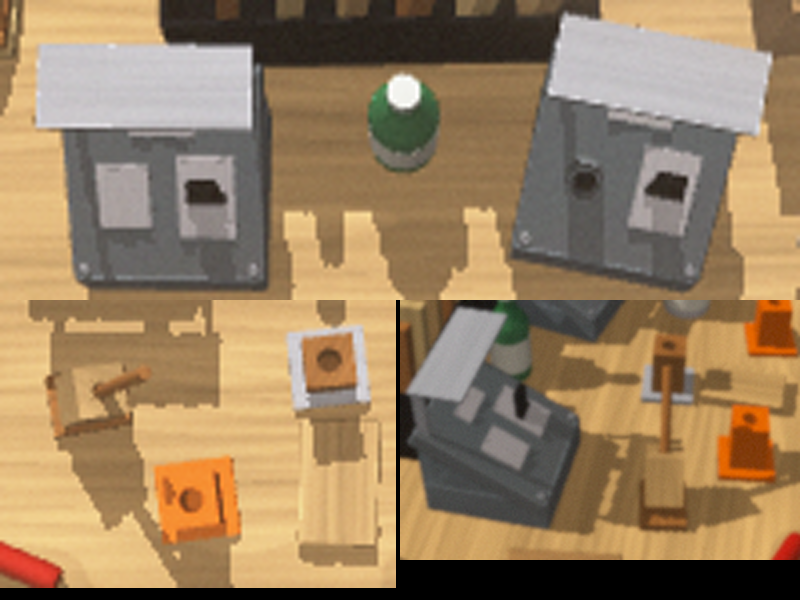

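View pics/z3.png

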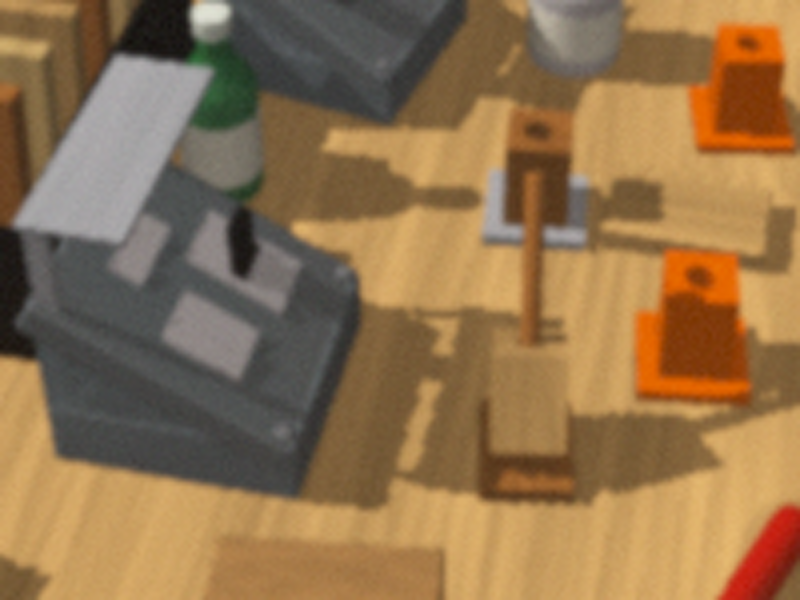

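The top zoom shows that the right-hand console is the test console: its tube mouth is at about (366,155) and its lever at (386,157). The left console only has a plate. The holder's hole is at about (326.7,208.7). The dowel runs from (263,216) to (276,212.6) in the top view and from (327,255) to (328,213) in the side view.

View pics/z2.png

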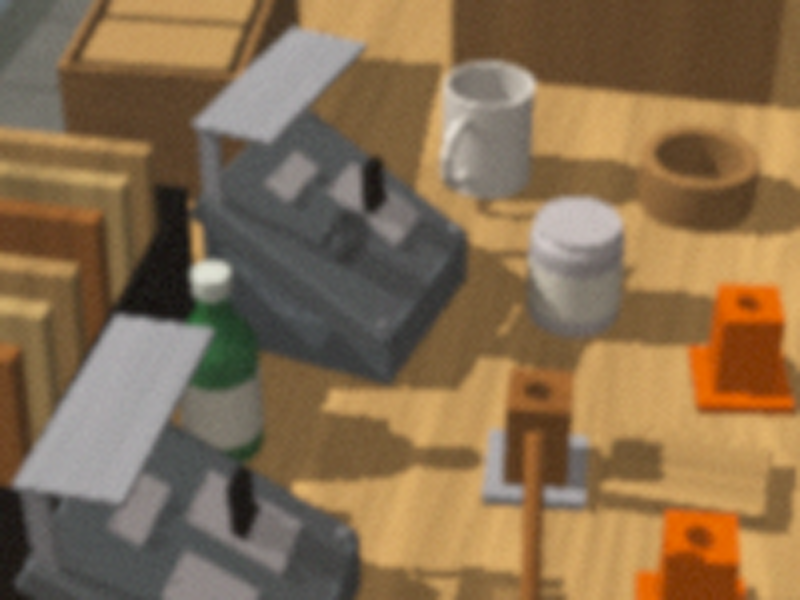

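```bash
python3 - <<'E'
from h import *
np.set_printoptions(precision=1,suppress=True)
top,e1=tri((328,213),(276.1,212.6)); ent,e2=tri((327,255),(262.8,216.4))
print('dowel top',top,e1,'ent',ent,e2,'len',np.linalg.norm(top-ent)); d=(top-ent)/np.linalg.norm(top-ent); print(d,np.degrees(np.arccos(d[2])),np.degrees(np.arctan2(d[1],d[0])))
print('holder',onz('top',326.7,208.7,75))
C=[onz('top',220+x/4,110+y/4,191) for x,y in((540,87),(757,133),(772,55),(563,15))]
for c in C: print(c)
fl,fr,br,bl=C
print('w',np.linalg.norm(fl-fr),np.linalg.norm(bl-br),'d',np.linalg.norm(fl-bl),np.linalg.norm(fr-br))
yv=(fl-fr+bl-br); print('yaw',np.degrees(np.arctan2(-yv[0],yv[1])), 'ctr',sum(C)/4)
E
```

```text
dowel top [474.7 135.5 160.5] 5.12243323638974 ent [468.2 185.5  75.1] 0.7680974412633084 len 99.14388590600744
[ 0.1 -0.5  0.9] 30.602697737840895 -82.58827022904016
holder [487.9 -11.7  75. ]
[697.2 -94.8 191. ]
[ 661. -249.  191.]
[ 718.1 -262.3  191. ]
[ 750.  -112.9  191. ]
w 158.36656898462886 152.7870343703249 d 55.7908360750166 58.56868477186728
yaw -12.651798822474893 ctr [ 706.6 -179.8  191. ]
```

The z2 crop confirms the tube, with its mouth at about (281,162) in the side view; the lever is at (288,151) and standing up. Next I'll fix the dowel line and cross-check the console.

```bash
python3 - <<'E'
from h import *
from scipy.optimize import least_squares
np.set_printoptions(precision=1,suppress=True)
f=lambda a,t=25:np.array([np.cos(a)*np.sin(np.radians(t)),np.sin(a)*np.sin(np.radians(t)),np.cos(np.radians(t))])
def r(p):
    e=p[:3];T=e+f(p[3])*p[4]
    return np.r_[(proj('side',[e,T])-[[327,255],[328,213]]).ravel(),(proj('top',[e,T])-[[262.8,216.4],[276.1,212.6]]).ravel()]
s=least_squares(r,[468,185,75,-1.4,100]); print(s.x,np.degrees(s.x[3]),'res',s.fun)
m,e=tri((280.8,161.5),(366.2,155.2)); print('mouth tri',m,e)
yaw=np.radians(-12.65);c=np.array([664.6,-170.4,0]);R=Ro.from_euler('z',yaw).as_matrix()
L=np.array([[-15,32,113.5],[0,-32,87.5],[0,-32,87.5]+37*np.array([np.sin(.55-.5236),0,np.cos(.55-.5236)]),[-75,75,45],[-75,-75,45],[-75,75,0],[-75,-75,0],[12,77,191],[12,-77,191],[74,77,191],[74,-77,191]])
W=c+L@R.T
pt,ps=proj('top',W),proj('side',W)
for i in range(len(L)): print(L[i],W[i],'top z1',(pt[i]-[220,110])*4,'side z2',(ps[i]-[195,105])*4)
E
```

```text
[468.8 182.   70.3  -1.4 103.6] -82.21122878613835 res [ 0.   0.3  0.9 -0.2  1.4 -0.3 -1.3 -1. ]
mouth tri [ 651.3 -136.2   99. ] 4.746869895134782
[-15.   32.  113.5] [ 657.  -135.9  113.5] top z1 [586.1 166.2] side z2 [338.2 209.4]
[  0.  -32.   87.5] [ 657.6 -201.6   87.5] top z1 [666.3 171.6] side z2 [358.1 190.9]
[  1.  -32.  124.5] [ 658.5 -201.8  124.5] top z1 [674.9 159.3] side z2 [356.1 149. ]
[-75.  75.  45.] [607.8 -80.8  45. ] top z1 [509.1 247.1] side z2 [389.5 338.3]
[-75. -75.  45.] [ 575.  -227.2   45. ] top z1 [692.8 284.4] side z2 [469.7 231.2]
[-75.  75.   0.] [607.8 -80.8   0. ] top z1 [505.2 256.8] side z2 [389.8 386.8]
[-75. -75.   0.] [ 575.  -227.2    0. ] top z1 [682.7 292.8] side z2 [468.5 278. ]
[ 12.  77. 191.] [693.2 -97.9 191. ] top z1 [544.4  92.5] side z2 [271.  138.8]
[ 12. -77. 191.] [ 659.4 -248.2  191. ] top z1 [755.9 135.2] side z2 [367.2  40.5]
[ 74.  77. 191.] [ 753.7 -111.5  191. ] top z1 [560.9  10.1] side z2 [191.3 119.3]
[ 74. -77. 191.] [ 719.9 -261.7  191. ] top z1 [771.1  52.5] side z2 [292.8  23.9]
```

```bash
python3 - <<'E'
from h import *
t=cv2.imread('pics/top0.png'); s=cv2.imread('pics/side0.png')
yaw=np.radians(-12.65);c=np.array([664.6,-170.4,0]);R=Ro.from_euler('z',yaw).as_matrix()
L=np.array([[-15,32,113.5],[0,-32,87.5],[1,-32,124.5],[-75,75,45],[-75,-75,45],[-75,75,0],[-75,-75,0],[12,77,191],[12,-77,191],[74,77,191],[74,-77,191]])
W=c+L@R.T
def z(im,n,x,y,w,h,k):
    o=cv2.resize(im[y:y+h,x:x+w],None,fx=k,fy=k,interpolation=cv2.INTER_CUBIC)
    for p in proj(n,W): cv2.drawMarker(o,tuple(np.int32((p+.5-[x,y])*k)),(0,0,255),cv2.MARKER_CROSS,9,1)
    return o
cv2.imwrite('pics/z4.png',np.hstack([z(t,'top',344,110,72,75,5.5),z(s,'side',240,108,73,75,5.5)]))
E
```

```text
(no output)
```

View pics/z4.png

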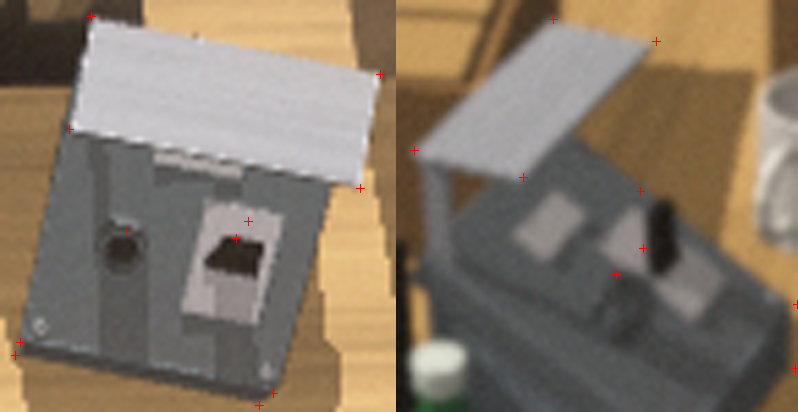

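The overlay shows that the visor and base corners fit. The mouth, at crop px (122,248) top and (625,300) side, and the lever lie slightly further down the slope than I assumed. I'll intersect their rays with the mouth and face planes.

```bash
python3 - <<'E'
from h import *
np.set_printoptions(precision=1,suppress=True)
yaw=np.radians(-12.65);c=np.array([664.6,-170.4,0]);R=Ro.from_euler('z',yaw).as_matrix()
n=np.array([-.5,0,.866]);u=np.array([.866,0,.5]);f=np.array([0,0,87.5])
def hit(cam_,X,Y,h):
    p=(344+X/5.5-.5,110+Y/5.5-.5) if cam_=='top' else (240+(X-396)/5.5-.5,108+Y/5.5-.5)
    o,d=ray(cam_,*p); o=R.T@(o-c); d=R.T@d
    k=((f-o)@n+h)/(d@n); q=o+k*d; return np.array([(q-f)@u,q[1],h]),R@q+c
for nm,cm,X,Y,h in [('mouth','top',122,248,30),('mouth','side',625,298,30),('tip','side',664,202,31.5),('tip','top',240,247,31.5),('hinge','side',660,270,0),
 ('plateUL','top',205,200,0),('plateUR','top',285,213,0),('plateLR','top',255,325,0),('plateLL','top',181,308,0),
 ('screwL','top',40,326,0),('screwR','top',266,371,0),('screwR','side',770,297,0)]: print(nm,cm,*hit(cm,X,Y,h))
E
```

```text
mouth top [-9.9 32.4 30. ] [ 648.7 -133.7  108.5]
mouth side [-11.6  42.5  30. ] [ 649.5 -123.4  107.7]
tip side [  6.  -36.9  31.5] [ 646.3 -204.1  117.8]
tip top [  4.4 -30.8  31.5] [ 646.2 -197.9  117. ]
hinge side [-14.4 -26.4   0. ] [ 646.6 -193.4   80.3]
plateUL top [18.3 -9.2  0. ] [ 678.  -182.8   96.6]
plateUR top [ 20.1 -54.6   0. ] [ 669.6 -227.5   97.5]
plateLR top [-47.8 -54.5   0. ] [ 612.3 -214.5   63.6]
plateLL top [-46.6 -10.8   0. ] [ 622.9 -172.1   64.2]
screwL top [-74.2  66.1   0. ] [616.4 -91.8  50.4]
screwR top [-73.7 -67.5   0. ] [ 587.5 -222.3   50.6]
screwR side [-71.6 -66.1   0. ] [ 589.6 -221.3   51.7]
```

```bash
cat >> h.py <<'E'
import json,os
def load():
    if not os.path.exists('cmd.json'): return np.array([193.275,541.561,213.976]),Ro.from_euler('xyz',[180,0,160.359],degrees=True).as_matrix()
    j=json.load(open('cmd.json')); return np.array(j[0]),np.array(j[1])
def frame(z,y):  # tool rotation from approach and closing directions
    z=np.array(z)/np.linalg.norm(z); y=np.array(y)-np.dot(y,z)*z; y/=np.linalg.norm(y); return np.c_[np.cross(y,z),y,z]
def plan(*targets):  # rows relative to present commanded pose; the last becomes commanded
    p0,R0=load()
    for p,R in targets:
        rv=np.round(np.degrees(Ro.from_matrix(R0.T@R).as_rotvec()),1); dv=np.round(R0.T@(np.array(p)-p0),1)
        print('row',rv.tolist()+dv.tolist(),'rows>=',round(max(np.linalg.norm(rv)/8.59,np.linalg.norm(dv)/50),1))
    P=p0+R0@dv; RR=R0@Ro.from_rotvec(np.radians(rv)).as_matrix()
    json.dump([P.tolist(),RR.tolist()],open('cmd.json','w'))
def err():
    s=state();p,R=load(); print('t',round(s['time_s'],2),'ee',s['ee_pos'].round(1),'d',(s['ee_pos']-p).round(1),'rot err',np.degrees((Ro.from_matrix(R).inv()*Ro.from_euler('xyz',s['ee_rot'],degrees=True)).as_rotvec()).round(2),'F',s['force'].round(1),'w',round(s['gripper_width'],1),'gf',round(s['gripper_force'],1),'q',s['qpos'].round(0))
E
cat > d.py <<'E'
from h import *
a=np.radians(-82.2);d=np.array([np.cos(a)*np.sin(np.radians(25)),np.sin(a)*np.sin(np.radians(25)),np.cos(np.radians(25))])
ent=np.array([468.8,182,70.3]); RD=frame(-d,[-np.sin(a),np.cos(a),0])
tcp=lambda s:ent+s*d   # TCP s mm above hole mouth
E
python3 -c "
from d import *
print(RD); plan((tcp(160)+[0,0,20],RD)); print(load()[0])"
```

```text
[[-1.23000080e-01  9.90747840e-01 -5.73558793e-02]
 [ 8.97922483e-01  1.35715572e-01  4.18708130e-01]
 [ 4.22618262e-01 -1.53515327e-18 -9.06307787e-01]]
row [-13.6, 22.5, 61.5, -411.5, -306.0, -21.3] rows>= 10.3
[477.978329   115.04925988 235.276     ]
```

{"name": "carry_out", "arguments": {"commands": [[-13.6,22.5,61.5,-411.5,-306,-21.3,1],[-13.6,22.5,61.5,-411.5,-306,-21.3,1],[-13.6,22.5,61.5,-411.5,-306,-21.3,1],[-13.6,22.5,61.5,-411.5,-306,-21.3,1],[-13.6,22.5,61.5,-411.5,-306,-21.3,1],[-13.6,22.5,61.5,-411.5,-306,-21.3,1],[-13.6,22.5,61.5,-411.5,-306,-21.3,1],[-13.6,22.5,61.5,-411.5,-306,-21.3,1],[-13.6,22.5,61.5,-411.5,-306,-21.3,1],[-13.6,22.5,61.5,-411.5,-306,-21.3,1],[-13.6,22.5,61.5,-411.5,-306,-21.3,1],[-13.6,22.5,61.5,-411.5,-306,-21.3,1],[-13.6,22.5,61.5,-411.5,-306,-21.3,1],[-13.6,22.5,61.5,-411.5,-306,-21.3,1],[-13.6,22.5,61.5,-411.5,-306,-21.3,1],[-13.6,22.5,61.5,-411.5,-306,-21.3,1],[-13.6,22.5,61.5,-411.5,-306,-21.3,1]]}}

```text
time_s: 1.8
ee_pos: [477.6, 115.7, 235.4]
ee_rot: [-180.0, -25.0, 97.9]
force: [0.9, 0.8, 0.0]
gripper_width: 91.4
gripper_force: 0.0
```

```bash
python3 -c "
from d import *
err(); plan((tcp(42),RD))
f=grab_frame('side'); print(proj('side',[tcp(0),tcp(100),state()['ee_pos']]).round(0).tolist()); cv2.imwrite('pics/a1.png',cv2.resize(f[130:330,220:440,::-1],None,fx=3,fy=3))"
```

```text
t 1.8 ee [477.6 115.7 235.4] d [-0.4  0.7  0.1] rot err [ 0.02  0.   -0.07] F [0.9 0.8 0. ] w 91.4 gf 0.0 q [ -4.  12. 100.  25.  75. -20.]
row [-0.1, -0.0, 0.0, -8.5, 0.1, 136.1] rows>= 2.7
[[327.0, 255.0], [329.0, 214.0], [331.0, 182.0]]
```

View pics/a1.png

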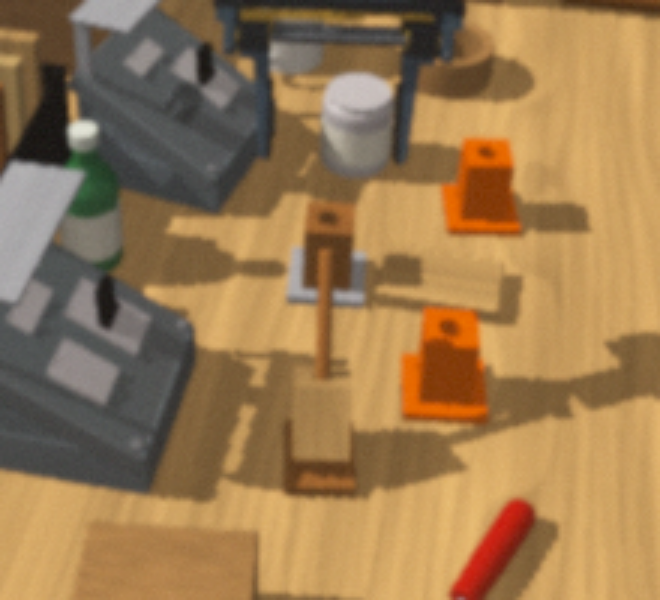

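In the side view the open fingers straddle the dowel line: tips at crop (262,155) and (405,155), dowel top at (325,250). I'll advance along the dowel and close.

{"name": "carry_out", "arguments": {"commands": [[-0.1,0,0,-3,0,45,1],[-0.1,0,0,-6,0.1,90,1],[-0.1,0,0,-8.5,0.1,115,1],[-0.1,0,0,-8.5,0.1,136,1],[-0.1,0,0,-8.5,0.1,136,1],[-0.1,0,0,-8.5,0.1,136,1],[-0.1,0,0,-8.5,0.1,136,-1],[-0.1,0,0,-8.5,0.1,136,-1],[-0.1,0,0,-8.5,0.1,136,-1],[-0.1,0,0,-8.5,0.1,136,-1],[-0.1,0,0,-8.5,0.1,136,-1],[-0.1,0,0,-8.5,0.1,136,-1],[-0.1,0,0,-8.5,0.1,136,-1],[-0.1,0,0,-8.5,0.1,136,-1]], "force": 40}}

```text
time_s: 3.25
ee_pos: [471.2, 164.4, 108.4]
ee_rot: [180.0, -25.0, 97.8]
force: [-0.3, 0.1, 0.6]
gripper_width: 29.8
gripper_force: 0.0
```

```bash
python3 -c "
from d import *
err()"
```

```text
t 3.25 ee [471.2 164.4 108.4] d [-0. -0.  0.] rot err [0. 0. 0.] F [-0.3  0.1  0.6] w 29.8 gf 0.0 q [  1.  19. 112.  30.  57. -25.]
```

Still closing; a few more rows.

{"name": "carry_out", "arguments": {"commands": [[0,0,0,0,0,0,-1],[0,0,0,0,0,0,-1],[0,0,0,0,0,0,-1],[0,0,0,0,0,0,-1],[0,0,0,0,0,0,-1],[0,0,0,0,0,0,-1],[0,0,0,0,0,0,-1]]}}

```text
time_s: 3.95
ee_pos: [471.0, 164.4, 108.4]
ee_rot: [180.0, -25.0, 97.8]
force: [-0.6, -0.3, -0.2]
gripper_width: 11.6
gripper_force: 40.0
```

```bash
python3 -c "
from d import *
err();plan((tcp(42+75),RD))"
```

```text
t 3.95 ee [471.  164.4 108.4] d [-0.2 -0.   0. ] rot err [ 0.03  0.01 -0.  ] F [-0.6 -0.3 -0.2] w 11.6 gf 40.0 q [  1.  19. 112.  30.  57. -25.]
row [0.0, -0.0, 0.0, 0.0, 0.1, -75.0] rows>= 1.5
```

{"name": "carry_out", "arguments": {"commands": [[0,0,0,0,0,-10,-1],[0,0,0,0,0,-25,-1],[0,0,0,0,0,-40,-1],[0,0,0,0,0,-55,-1],[0,0,0,0,0.1,-75,-1],[0,0,0,0,0.1,-75,-1]]}}

```text
time_s: 4.55
ee_pos: [477.8, 132.2, 179.0]
ee_rot: [179.6, -25.0, 97.9]
force: [0.2, -0.3, -0.4]
gripper_width: 11.5
gripper_force: 40.0
```

```bash
cat > c.py <<'E'
from h import *
yaw=np.radians(-12.65);c0=np.array([664.6,-170.4,0]);RC=Ro.from_euler('z',yaw).as_matrix()
n=RC@np.array([-.5,0,.866]);u=RC@np.array([.866,0,.5]);yc=RC@np.array([0,1,0]);f0=c0+[0,0,87.5]
loc=lambda U,Y,N:f0+U*u+Y*yc+N*n
E
python3 -c "
from d import *; from c import *
err()
p,R=load()
# option: closing +yc or -yc
for s in (1,-1):
  RR=frame(-n,s*yc); print(s,np.degrees(Ro.from_matrix(R.T@RR).as_rotvec()).round(0))
# dowel tip expected below TCP along tool z
tip=state()['ee_pos']+R[:,2]*(42+50)
print('tip',tip,proj('side',[tip,tip-150*R[:,2]]).round(1).tolist(),proj('top',[tip]).round(1).tolist())
f=grab_frame('side'); cv2.imwrite('pics/a2.png',cv2.resize(f[130:330,220:440,::-1],None,fx=3,fy=3))"
```

```text
t 4.55 ee [477.8 132.2 179. ] d [ 2.2 -0.8  2.7] rot err [-0.37 -0.05 -0.07] F [ 0.2 -0.3 -0.4] w 11.5 gf 40.0 q [ -2.  14. 106.  27.  67. -22.]
1 [ -3. -48. -72.]
-1 [-51.   3.  98.]
tip [472.54336768 170.79238677  95.62491705] [[326.6, 244.1], [329.5, 181.1]] [[266.7, 214.3]]
```

View pics/a2.png

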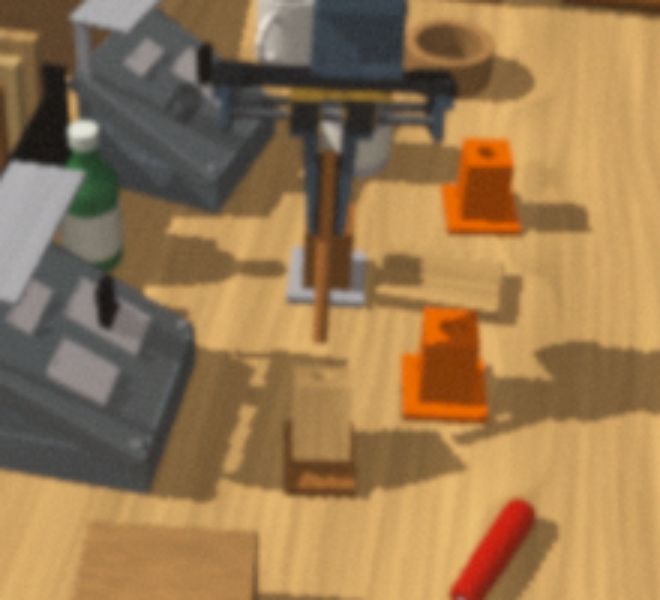

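The dowel is out and straight in the grip: tip at crop (319,341), i.e. px (326.3,243.7), against a predicted (326.6,244.1). Next I'll move it to hover over the tube.

```bash
python3 -c "
from d import *; from c import *
p,R=load(); RB=frame(-n,yc)
plan((p+[0,0,90],R),(loc(-12,32,92+50),RB)); print(load()[0], 'mouth',loc(-12,32,30))"
```

```text
row [0.0, 0.0, 0.0, 38.1, 0.1, -81.6] rows>= 1.8
row [-3.1, -47.9, -71.9, -230.8, 81.1, -138.7] rows>= 10.1
[ 592.15396694 -121.31952068  204.43607643] mouth [ 646.83219859 -133.6160511   107.48      ]
```

{"name": "carry_out", "arguments": {"commands": [[0,0,0,38,0,-81.6,-1],[0,0,0,38,0,-81.6,-1],[0,0,0,38,0,-81.6,-1],[-3.1,-47.9,-71.9,-230.8,81.1,-138.7,-1],[-3.1,-47.9,-71.9,-230.8,81.1,-138.7,-1],[-3.1,-47.9,-71.9,-230.8,81.1,-138.7,-1],[-3.1,-47.9,-71.9,-230.8,81.1,-138.7,-1],[-3.1,-47.9,-71.9,-230.8,81.1,-138.7,-1],[-3.1,-47.9,-71.9,-230.8,81.1,-138.7,-1],[-3.1,-47.9,-71.9,-230.8,81.1,-138.7,-1],[-3.1,-47.9,-71.9,-230.8,81.1,-138.7,-1],[-3.1,-47.9,-71.9,-230.8,81.1,-138.7,-1],[-3.1,-47.9,-71.9,-230.8,81.1,-138.7,-1],[-3.1,-47.9,-71.9,-230.8,81.1,-138.7,-1],[-3.1,-47.9,-71.9,-230.8,81.1,-138.7,-1],[-3.1,-47.9,-71.9,-230.8,81.1,-138.7,-1],[-3.1,-47.9,-71.9,-230.8,81.1,-138.7,-1],[-3.1,-47.9,-71.9,-230.8,81.1,-138.7,-1],[-3.1,-47.9,-71.9,-230.8,81.1,-138.7,-1],[-3.1,-47.9,-71.9,-230.8,81.1,-138.7,-1]]}}

```text
time_s: 6.6
ee_pos: [592.4, -121.4, 204.5]
ee_rot: [180.0, 30.0, 167.3]
force: [-0.4, -0.5, -0.5]
gripper_width: 11.2
gripper_force: 40.0
```

```bash
python3 -c "
from d import *; from c import *
err();R=load()[1];p=state()['ee_pos']
tip=p+92*R[:,2]; m=loc(-12,32,30)
k=4.2
o=[]
for nm,(x,y,w,h) in {'top':(330,130,80,80),'side':(250,120,80,80)}.items():
  im=cv2.resize(grab_frame(nm)[y:y+h,x:x+w,::-1],None,fx=5,fy=5,interpolation=cv2.INTER_CUBIC)
  for q,col in ((tip,(0,0,255)),(m,(0,255,0))):
    cv2.drawMarker(im,tuple(int(v) for v in (proj(nm,q)[0]+.5-[x,y])*5),col,cv2.MARKER_CROSS,9,1)
  o.append(im)
cv2.imwrite('pics/a3.png',np.hstack(o))"
```

```text
t 6.6 ee [ 592.4 -121.4  204.5] d [ 0.2 -0.1  0.1] rot err [-0.    0.    0.02] F [-0.4 -0.5 -0.5] w 11.2 gf 40.0 q [-13.   9. 111.  -0.  30. -90.]
```

View pics/a3.png

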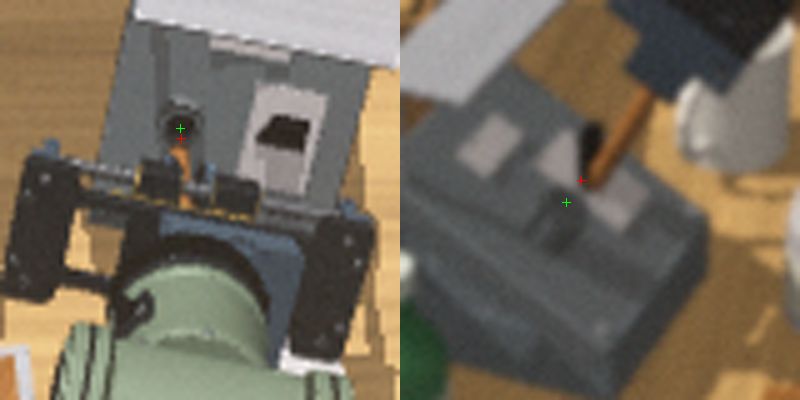

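In the top crop the dowel tip lies at (180,140), just below the bore at (181,121). In the side crop the tip is at (593,185), beside the tube. I'll refine the mouth numerically.

```bash
python3 - <<'E'
from c import *
np.set_printoptions(precision=1,suppress=True)
def hit(cm,px,h):
    o,d=ray(cm,*px); k=((f0-o)@n+h)/(d@n); q=o+k*d-f0; return q@u,q@yc
for nm in('pics/top0.png','pics/side0.png'):
    g=cv2.cvtColor(cv2.imread(nm),cv2.COLOR_BGR2GRAY).astype(float)
    x,y,w,h=(356,145,22,20) if 'top' in nm else (270,150,22,24)
    c=g[y:y+h,x:x+w]; print(c[::1,::1].astype(int) if 1 else '')
    if 'top' in nm:
        m=np.where(c<55,55-c,0); yy,xx=np.mgrid[y:y+h,x:x+w]; p=((m*xx).sum()/m.sum(),(m*yy).sum()/m.sum()); print(p,(m>0).sum(),hit('top',p,30),hit('top',p,22))
print('side guess',hit('side',(282.9,161.6),30)); print(proj('side',[loc(-12,32,30),loc(-12,32,0)]))
E
```

```text
[[104 103 104 105 102  89  88  86 103 103 102 103 104 105 102 104 103 104
  104 104 103 102]
 [104 104 106 102 101  87  87  86 103 106 105 101 103 104  97 104 104 104
  101 107 104 105]
 [103 102 103 105 102  88  84  88 102 100 105 102 101 104 101 105 106 105
  102 103 104 104]
 [105 104 105 105 102  89  90  91 106 107 108 103 104 101 105 104 106 106
  100 103 105 101]
 [106 105 104 103 104  87  86  87 114 124 122 115 106 101 101 102 102 103
  101 104 104 105]
 [102 102 101 105 104  89  88  74  71 129 133 127 128 111 104 101 102 102
  105 101 105 109]
 [103 102 102 106 104  89  73  71  75  75  71  72 116 102  95 107 105 103
  105 102 102 103]
 [101 103 105 102 103  82  75  71  83  88  86  85  71  68  92 101 103 104
  100 101 103 102]
 [105 104 107 104 105  85  79  87  56  48  53  48  69  81  83 102 102 107
  102 105 102 106]
 [105 105 106 100 104  77  88  61  43  42  44  45  43  90  76 105 105 105
  104 103 108 105]
 [103 103 103 101 104  78  76  65  43  41  46  45  43  78  85 106 100 100
  104 102 106 103]
 [105 105 101 101 103  91  81  59  44  46  45  45  56  68  85 103 105 104
  1
[... 2600 characters left out ...]
 56  64  67  79
   81  84  86  86]
 [ 86  83  83  77  73  73  73  70  68  63  60  52  53  60  59  67  67  72
   77  76  79  79]
 [ 84  83  83  86  81  78  74  71  68  59  56  52  53  57  65  64  74  70
   70  77  79  74]
 [ 81  86  83  84  83  81  79  76  73  64  58  58  58  61  65  69  69  71
   67  68  71  73]
 [ 84  84  84  82  83  83  88  86  81  77  73  67  66  69  72  70  67  71
   69  75  71  70]
 [ 92  84  85  82  87  83  86  81  83  86  80  77  74  73  73  71  71  69
   70  70  74  70]
 [ 88  86  86  85  84  85  84  83  87  88  82  83  83  81  79  72  71  68
   73  71  71  71]]
side guess (np.float64(-15.283175893622357), np.float64(37.58318179107578))
[[282.8 159.9]
 [278.4 166.1]]
```

```bash
python3 -c "
from c import *
RB=frame(-n,yc)
plan((loc(-10.5,32.5,92+50),RB),(loc(-10.5,32.5,92+20),RB))"
```

```text
row [-0.0, 0.0, -0.0, -1.6, 0.5, -0.0] rows>= 0.0
row [-0.0, 0.0, -0.0, -1.5, 0.5, 30.0] rows>= 0.6
```

{"name": "carry_out", "arguments": {"commands": [[0,0,0,-1.5,0.5,0,-1],[0,0,0,-1.5,0.5,5,-1],[0,0,0,-1.5,0.5,10,-1],[0,0,0,-1.5,0.5,14,-1],[0,0,0,-1.5,0.5,18,-1],[0,0,0,-1.5,0.5,22,-1],[0,0,0,-1.5,0.5,26,-1],[0,0,0,-1.5,0.5,30,-1],[0,0,0,-1.5,0.5,30,-1]]}}

```text
time_s: 7.6
ee_pos: [608.1, -124.4, 178.5]
ee_rot: [180.0, 30.0, 167.3]
force: [-0.0, -0.4, -0.6]
gripper_width: 11.4
gripper_force: 40.0
```

```bash
python3 -c "
from c import *
err()"
```

```text
t 7.6 ee [ 608.1 -124.4  178.5] d [-0.  -0.  -0.7] rot err [-0.01  0.06 -0.  ] F [-0.  -0.4 -0.6] w 11.4 gf 40.0 q [-13.  12. 112.  -0.  27. -90.]
```

No contact, so the tip should be inside the tube. I'll go on gently while watching the force.

{"name": "carry_out", "arguments": {"commands": [[0,0,0,0,0,3,-1],[0,0,0,0,0,6,-1],[0,0,0,0,0,9,-1],[0,0,0,0,0,11,-1],[0,0,0,0,0,13,-1],[0,0,0,0,0,13,-1]]}}

```text
time_s: 8.2
ee_pos: [614.5, -125.9, 167.6]
ee_rot: [180.0, 30.0, 167.3]
force: [-0.1, 0.7, -0.1]
gripper_width: 11.1
gripper_force: 40.0
```

{"name": "carry_out", "arguments": {"commands": [[0,0,0,0,0,1,-1],[0,0,0,0,0,2,-1],[0,0,0,0,0,3,-1],[0,0,0,0,0,4,-1],[0,0,0,0,0,4,-1]]}}

```text
time_s: 8.7
ee_pos: [616.5, -126.3, 164.8]
ee_rot: [180.0, 30.0, 167.3]
force: [-2.3, 0.6, 2.5]
gripper_width: 11.3
gripper_force: 40.0
```

{"name": "carry_out", "arguments": {"commands": [[0,0,0,0,0,1,-1],[0,0,0,0,0,2,-1],[0,0,0,0,0,3,-1],[0,0,0,0,0,4,-1],[0,0,0,0,0,4,-1]]}}

```text
time_s: 9.2
ee_pos: [618.6, -126.8, 160.9]
ee_rot: [180.0, 30.0, 167.3]
force: [-1.4, 0.2, 1.7]
gripper_width: 11.5
gripper_force: 40.0
```

```bash
cat > lev.py <<'E'
from c import *
def lever(tag):
    # dark (lever-black) pixels near lever in side view: tip predicted up / dropped
    g=cv2.cvtColor(grab_frame('side'),cv2.COLOR_RGB2GRAY)
    up=loc(-12.5+19.3,-32,31.5); dn=loc(-12.5-19.3,-32,31.5); h=loc(-12.5,-32,0)
    a=proj('side',[h,up,dn]); print('hinge/up/down px',a.round(0).tolist())
    m=g[140:190,274:316]<38; yy,xx=np.nonzero(m); print(tag,'dark n',m.sum(),'centroid',xx.mean()+274 if m.any() else 0,yy.mean()+140 if m.any() else 0,'x',xx.min()+274,xx.max()+274,'y',yy.min()+140,yy.max()+140)
E
python3 -c "
from lev import *
err(); lever('now')"
```

```text
t 9.2 ee [ 618.6 -126.8  160.9] d [ 10.4  -2.4 -18.3] rot err [-0.01 -0.    0.  ] F [-1.4  0.2  1.7] w 11.5 gf 40.0 q [-13.  14. 112.  -0.  24. -90.]
hinge/up/down px [[288.0, 155.0], [287.0, 145.0], [298.0, 153.0]]
now dark n 39 centroid 299.8974358974359 147.94871794871796 x 291 310 y 140 156
```

```bash
python3 -c "
from lev import *
g=cv2.cvtColor(grab_frame('side'),cv2.COLOR_RGB2GRAY); g0=cv2.cvtColor(cv2.imread('pics/side0.png'),cv2.COLOR_BGR2GRAY)
for a in (g0,g): print(a[140:168:1,282:308]//10)"
```

```text
[[ 8  9  9  9  9  9 10 10 10 10 10 10 10 10  9 10  9 10 11 14 16 16 17 17
  19 19]
 [ 8  8  8  9  9  9  9 10  9 10 10 10 10 10 10  9 10 10 11 15 17 17 17 18
  19 17]
 [ 8  8  8  9  9  9  9 10 10 10 10 10 10 10 10 10 10 10 11 15 17 16 17 19
  19 16]
 [ 8  8  8  8  8  8  8  8  9  9 10 10 10 10 10 10 10 10 13 15 16 16 17 19
  19 16]
 [ 8  8  8  8  7  6  5  6  7  9 10  9  9 10 10 10 10 10 13 16 16 16 17 18
  17 15]
 [ 9 10  9  8  6  4  3  4  6  8  9 10 10 10  9  9 10 10 14 16 16 16 16 16
  14 13]
 [11 11 11  8  5  3  3  2  5  8  9 10 10  9 10 10 10 10 13 15 15 15 15 15
  14 13]
 [13 13 11  8  4  3  2  2  5  7  9  9  9 10 10  9 10 11 14 14 15 15 16 15
  14 13]
 [14 13 12  8  4  3  2  3  4  7  8  9  9  9  9  9 10 12 14 15 15 15 15 15
  13 13]
 [14 14 12  8  4  2  2  3  4  7  8  8  9  9  9  9 10 12 14 15 15 15 15 15
  12 12]
 [14 14 13  8  4  2  2  2  4  6  8  8  8  9  9  9 10 13 15 15 15 15 15 14
  11 10]
 [14 14 13  9  4  3  2  2  4  7  8  8  8  8  8  8 10 13 15 15 15 15 15 14
  12 11]
 [14 14 13  9  4  3  2  2  4  7  9  9  9  8  8  8 10 13 14 15 15 15 15 14
  13 12]
 [14 14 13  9  4  3  
[... 2849 characters left out ...]
12 11  9  9  8  8  8  9  9
  10 13]
 [ 6  6  6  5  6  9 12 13 13 13 12 12 12 12 11 11 10  8  7  7  7  8  8  8
   9 11]
 [ 6  6  6  5  6  8 12 13 14 14 14 13 12 12 11 10  9  7  7  7  7  8  8  8
   9 10]
 [ 6  6  6  5  6  7 10 11 13 14 14 14 13 12 11  9  8  7  7  6  7  7  7  8
   8 10]
 [ 6  6  6  6  6  7  9 10 11 13 14 14 13 13 10  8  7  7  7  7  7  7  7  7
   7  8]
 [ 6  6  6  6  6  7  8  9 10 11 13 13 13 11  8  7  6  7  7  7  7  7  7  7
   7  7]
 [ 5  6  6  6  6  7  8  8  9  9 11 12 11  9  7  7  7  7  7  7  7  7  7  7
   7  7]
 [ 5  5  5  6  7  8  8  8  8  8  9 10  9  8  7  7  7  8  7  7  7  7  7  7
   7  7]
 [ 5  5  5  6  7  7  8  8  8  8  8  8  8  7  7  7  7  8  8  8  8  7  7  7
   7  7]]
```

The dark paddle now runs from (288,156) to (297,152), so the lever has dropped, and the button still pushes back with about 2 N. I'll hold briefly, then withdraw along the axis.

{"name": "carry_out", "arguments": {"commands": [[0,0,0,0,0,1.5,-1],[0,0,0,0,0,1.5,-1],[0,0,0,0,0,-8,-1],[0,0,0,0,0,-20,-1],[0,0,0,0,0,-40,-1],[0,0,0,0,0,-70,-1],[0,0,0,0,0,-70,-1],[0,0,0,0,0,-70,-1]]}}

```text
time_s: 10.1
ee_pos: [584.1, -119.0, 222.5]
ee_rot: [180.0, 30.1, 167.3]
force: [-0.3, -0.2, -0.2]
gripper_width: 11.1
gripper_force: 40.0
```

```bash
python3 - <<'E'
from c import *
p,R=load(); p=p+R[:,2]*(21-70); json.dump([p.tolist(),R.tolist()],open('cmd.json','w'))
err()
# refine holder hole: dark centroid in top0 and side0 at z=75
for nm,(x,y,w,h) in {'top':(320,203,14,13),'side':(322,197,16,12)}.items():
    g=cv2.cvtColor(cv2.imread(f'pics/{nm}0.png'),cv2.COLOR_BGR2GRAY)[y:y+h,x:x+w].astype(float)
    t=np.percentile(g,25)
    m=np.clip(g.min()*.5+np.median(g)*.5-g,0,None); yy,xx=np.mgrid[y:y+h,x:x+w]; q=((m*xx).sum()/m.sum(),(m*yy).sum()/m.sum())
    print(nm,q,(m>0).sum(),onz(nm,*q,75)); print((g//10).astype(int))
for s in (1,-1):
    print(s,np.degrees(Ro.from_matrix(R.T@frame([0,0,-1],[-s*np.sin(0),s,0])).as_rotvec()).round(0))
E
```

```text
t 10.1 ee [ 584.1 -119.   222.5] d [-0.2 -0.   0.8] rot err [-0.   -0.08  0.  ] F [-0.3 -0.2 -0.2] w 11.1 gf 40.0 q [-13.   7. 111.  -0.  32. -90.]
top (np.float64(325.9453608247423), np.float64(207.49175257731957)) 34 [491.64557461  -9.47324006  75.        ]
[[14 13 14 13 13 14 13 13 13 14 13 13 14 20]
 [13 13 14 13 13 13 13 12 13 13 13 13 14 19]
 [13 14 13 13 13 10 10 11 13 13 13 14 13 19]
 [14 14 13 12  8  6  6  6  8 12 13 13 13 17]
 [14 14 13  9  6  7  7  7  7  9 14 13 14 17]
 [14 13 13  7  8  8  8  9  8  8 13 13 15 17]
 [14 13 13  9  9  8  9  9  9  9 13 14 14 16]
 [13 13 13 11  9  8  9  9  9 13 13 15 14 14]
 [13 13 13 13 11  9  9 10 12 13 14 15 14 14]
 [14 13 13 13 13 13 12 14 14 14 14 14 14 14]
 [13 13 13 13 14 13 13 14 13 14 14 14 14 14]
 [13 13 13 14 13 13 14 14 14 14 14 13 14 14]
 [12 12 13 13 13 13 13 13 13 11 11 10  9 10]]
side (np.float64(328.2162162162162), np.float64(204.3063063063063)) 31 [492.88264979   0.81952548  75.        ]
[[15 13 12 12 12 12 11 11 10 10 10 10 10 10 10 10]
 [14 12 11 10 11 11 11 10 11 11 11 11 11 11 11 11]
 [13 11 11 11 10 10 10 10 11 11 11 11 11 11 11 11]
 [13 11 11 10 10  9  9  8  9 10 10 11 11 11 11 12]
 [13 11 10 10  8  7  6  7  7  8  9 10 11 11 11 12]
 [13 11 10 10  7  6  5  6  6  7  8 10 10 11 11 12]
 [12 11 10 10  8  7  6  6  6  7  8  9 11 11 11 12]
 [12 11 11 11 10  9  8  7  7  7  9 10 10 10 11 11]
 [12 11 11 10 10 10 10  9  9  9 10 10 11 11 11 12]
 [11 10 10 11 10 10 10 10 10 10 10 10 10 11 11 12]
 [10  8  9  9  9  9  9  9  9  9  9  9  9  9 10 11]
 [ 8  7  6  6  7  6  7  7  7  7  7  7  8  8  8 10]]
1 [ -3.  30. -12.]
-1 [ 43.   5. 162.]
```

```bash
python3 -c "
from c import *
RH=frame([0,0,-1],yc); plan(([490.3,-8.5,200],RH))"
```

```text
row [-0.0, 30.0, -0.0, 111.2, 87.2, -39.3] rows>= 3.5
```

{"name": "carry_out", "arguments": {"commands": [[0,30,0,111.2,87.2,-39.3,-1],[0,30,0,111.2,87.2,-39.3,-1],[0,30,0,111.2,87.2,-39.3,-1],[0,30,0,111.2,87.2,-39.3,-1],[0,30,0,111.2,87.2,-39.3,-1],[0,30,0,111.2,87.2,-39.3,-1],[0,30,0,111.2,87.2,-39.3,-1],[0,30,0,111.2,87.2,-39.3,-1],[0,30,0,111.2,87.2,-39.3,-1]]}}

```text
time_s: 11.0
ee_pos: [489.9, -8.8, 200.2]
ee_rot: [180.0, 0.0, 167.3]
force: [0.3, -0.4, 0.7]
gripper_width: 11.3
gripper_force: 40.0
```

```bash
python3 - <<'E'
from c import *
err();R=load()[1];p=state()['ee_pos']
tip=p+90*R[:,2]; m=np.array([490.3,-8.5,75])
o=[]
for nm,(x,y,w,h) in {'side':(290,150,80,80),'top':(290,170,80,80)}.items():
  im=cv2.resize(grab_frame(nm)[y:y+h,x:x+w,::-1],None,fx=5,fy=5,interpolation=cv2.INTER_CUBIC)
  for q,col in ((tip,(255,255,0)),(m,(0,255,0))):
    cv2.drawMarker(im,tuple(int(v) for v in (proj(nm,q)[0]+.5-[x,y])*5),col,cv2.MARKER_CROSS,9,1)
  o.append(im)
cv2.imwrite('pics/a4.png',np.hstack(o))
E
```

```text
t 11.0 ee [489.9  -8.8 200.2] d [-0.4 -0.3  0.2] rot err [-0.01 -0.03  0.04] F [ 0.3 -0.4  0.7] w 11.3 gf 40.0 q [ -2.  11. 102.  -0.  67. -80.]
```

View pics/a4.png

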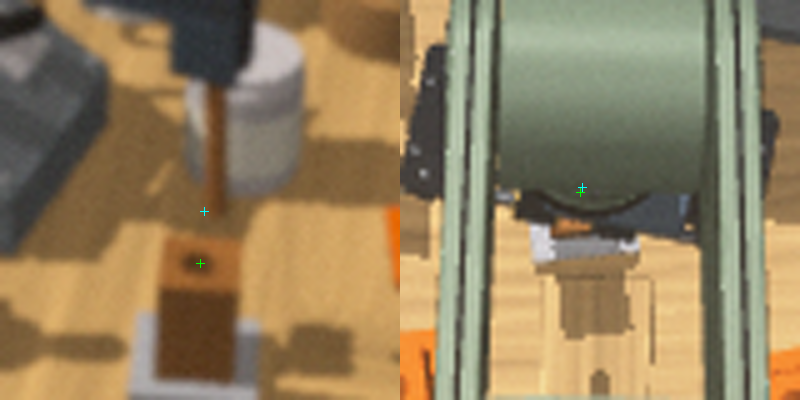

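The side view shows the hole at crop (198,264), as predicted. The dowel tip is at (219,213) against an expected (204,211), so the dowel sits off in the hand along tool x. I'll measure its line numerically.

```bash
python3 - <<'E'
from c import *
np.set_printoptions(precision=2,suppress=True)
f=grab_frame('side').astype(float); R=load()[1];p=state()['ee_pos']
hs=cv2.cvtColor(f.astype(np.uint8),cv2.COLOR_RGB2HSV)
pr=[];
for y in range(165,195):
    r=f[y,325:342]; 
    if y%6==0: print(y,(r[:,0]).astype(int),(r[:,2]).astype(int))
    w=np.clip(110-r[:,2],0,None)*(r[:,0]>r[:,2]+25)  # brown: low blue
    w=np.where(w>0,w,0)
    if w.sum()>0: pr.append((y,325+(w*np.arange(17)).sum()/w.sum()))
pr=np.array(pr); print(pr[::3])
for s in (-20,0,30,60,90,95): print(s,proj('side',p+s*R[:,2])[0], proj('side',p+s*R[:,2]+10*R[:,0])[0])
E
```

```text
168 [145 148 161 167 164 148 109  89  88  88 109 131 150 154 157 153 140] [ 69  89 131 151 149 123  70  37  35  48  88 122 139 144 146 141 127]
174 [148 140 128 150 170 168 144 117 102  96 107 125 131 130 117 115 115] [ 70  79  93 125 139 121  78  45  36  44  80 107 116 116 105  99 100]
180 [120 109 102 108 113 127 123 113  97  97 113 130 140 132 134 133 131] [ 61  64  80  86  90  80  54  39  35  45  81 107 119 110 117 109 111]
186 [124 121 119 112 111 115 117 111 100  92  94 105 115 115 113 114 117] [ 59  55  56  61  70  62  47  36  37  40  64  90 100 102 101  99 104]
192 [123 123 120 123 124 118 119 113 101  99 110 114 118 124 125 140 173] [59 56 55 56 57 51 44 39 36 39 51 52 54 56 56 63 79]
[[165.   325.98]
 [168.   331.19]
 [171.   331.92]
 [174.   331.19]
 [177.   330.66]
 [180.   330.95]
 [183.   330.53]
 [186.   330.26]
 [189.   332.37]
 [192.   332.77]]
-20 [332.36 156.88] [336.15 157.81]
0 [331.98 163.54] [335.72 164.48]
30 [331.41 173.28] [335.09 174.22]
60 [330.86 182.7 ] [334.48 183.66]
90 [330.33 191.84] [333.89 192.8 ]
95 [330.24 193.33] [333.79 194.3 ]
```

```bash
python3 -c "
from c import *
p,R=load(); R2=R@Ro.from_euler('y',-3,degrees=True).as_matrix()
print(R[:,0]); plan(([493.5,-9.2,200],R2),([493.5,-9.2,145],R2))"
```

```text
[-9.75565732e-01  2.19707415e-01 -3.91721807e-04]
row [0.0, -3.0, 0.0, -3.3, 0.0, 0.0] rows>= 0.3
row [0.0, -3.0, 0.0, -3.3, 0.0, 55.0] rows>= 1.1
```

{"name": "carry_out", "arguments": {"commands": [[0,-3,0,-3.3,0,0,-1],[0,-3,0,-3.3,0,0,-1],[0,-3,0,-3.3,0,0,-1],[0,-3,0,-3.3,0,10,-1]]}}

```text
time_s: 11.55
ee_pos: [494.7, -9.3, 191.0]
ee_rot: [180.0, 3.2, 167.3]
force: [0.2, -0.1, 0.2]
gripper_width: 11.7
gripper_force: 40.0
```

```bash
python3 - <<'E'
from c import *
f=grab_frame('side').astype(int); print(state()['ee_pos'])
for y in range(172,212,3): print(y,f[y,323:342,2])
E
```

```text
[493.04879512  -9.23197633 188.39054288]
172 [ 78  89  89  93  93  82  53  36  36  58 110 125 121 116 111 107 106  99
 100]
175 [ 56  58  61  69  69  62  45  39  38  70 121 140 131 129 127 117 112 106
 107]
178 [ 57  58  59  68  72  59  43  30  41  80 123 137 129 131 122 115 112 110
 111]
181 [ 55  55  57  59  62  53  38  35  40  79 114 127 132 130 120 117 112 110
 110]
184 [ 68  58  55  59  54  46  39  29  42  74  96 111 116 115 118 114 112 113
 111]
187 [ 60  63  55  56  52  42  37  30  43  66  84  90  93  97 100  97  99  95
 100]
190 [61 58 58 51 51 40 36 34 38 46 54 56 58 56 59 64 62 63 62]
193 [61 53 54 56 49 41 33 33 38 50 57 53 53 55 56 58 62 73 90]
196 [82 70 63 66 64 60 55 50 54 53 51 54 53 54 53 63 74 92 98]
199 [55 48 43 44 50 45 46 52 50 50 50 52 56 55 56 78 92 97 99]
202 [ 54  50  50  40  31  28  29  34  35  38  44  50  51  49  55  75  95 104
  97]
205 [ 50  47  53  52  50  44  41  48  42  47  47  49  50  54  58  80  99 101
  99]
208 [37 33 34 35 33 39 33 27 38 35 40 40 35 40 54 80 95 97 97]
211 [ 30  30  34  31  29  28  29  32  31  35  27  24  29  36  52  82 100 100
  97]
```

The dowel is now vertical: column 330.2 falls to 329.6, and the hole is at 328.8. I'll descend.

{"name": "carry_out", "arguments": {"commands": [[0,0,0,0.5,0,8,-1],[0,0,0,0.8,0,16,-1],[0,0,0,1.2,0,23,-1],[0,0,0,1.6,0,30,-1],[0,0,0,2,0,38,-1],[0,0,0,2.4,0,45,-1],[0,0,0,2.4,0,45,-1]]}}

```text
time_s: 12.3
ee_pos: [492.8, -9.2, 143.8]
ee_rot: [-180.0, 2.9, 167.3]
force: [-0.2, -0.5, 0.7]
gripper_width: 11.4
gripper_force: 40.0
```

```bash
python3 -c "
from c import *
err(); p,R=load(); print(R[:,2])"
```

```text
t 12.3 ee [492.8  -9.2 143.8] d [-0.8  0.  -1.2] rot err [0.02 0.13 0.  ] F [-0.2 -0.5  0.7] w 11.4 gf 40.0 q [ -2.  13. 108.  -1.  56. -79.]
[ 0.05142621 -0.01164042 -0.99860896]
```

{"name": "carry_out", "arguments": {"commands": [[0,0,0,0.5,0,9,-1],[0,0,0,0.9,0,18,-1],[0,0,0,1.4,0,27,-1],[0,0,0,1.8,0,34,-1],[0,0,0,2,0,38,-1],[0,0,0,2,0,38,-1]]}}

```text
time_s: 12.9
ee_pos: [493.1, -9.2, 106.2]
ee_rot: [-180.0, 2.9, 167.3]
force: [-0.1, -0.1, 1.0]
gripper_width: 11.6
gripper_force: 40.0
```

{"name": "carry_out", "arguments": {"commands": [[0,0,0,0.1,0,2,-1],[0,0,0,0.2,0,4,-1],[0,0,0,0.2,0,4,-1]]}}

```text
time_s: 13.2
ee_pos: [493.5, -9.3, 102.9]
ee_rot: [180.0, 3.0, 167.3]
force: [0.6, -0.7, -0.5]
gripper_width: 11.0
gripper_force: 40.0
```

{"name": "carry_out", "arguments": {"commands": [[0,0,0,0.2,0,4,0],[0,0,0,0.2,0,4,0],[0,0,0,0.2,0,4,0],[0,0,0,0.2,0,4,0],[0,0,0,0.2,0,4,0],[0,0,0,0.2,0,4,0],[0,0,0,0.2,0,4,0],[0,0,0,0.2,0,-20,0],[0,0,0,0.2,0,-60,0],[0,0,0,0.2,0,-106,0],[0,0,0,0.2,0,-146,0],[0,0,0,0.2,0,-146,0]]}}

```text
time_s: 14.4
ee_pos: [488.9, -7.6, 254.8]
ee_rot: [179.9, 3.7, 167.3]
force: [0.9, 0.0, 0.5]
gripper_width: 45.4
gripper_force: 0.0
```

```bash
python3 - <<'E'
from c import *
p,R=load(); 
for dx,dz in((2.4,45),(2,38),(.2,-146)): pass
# commanded pose was advanced by the calls after the plan (10 mm first call is part of plan row)
s=state(); json.dump([s['ee_pos'].tolist(),Ro.from_euler('xyz',s['ee_rot'],degrees=True).as_matrix().tolist()],open('cmd.json','w')); err()
f=grab_frame('side').astype(int)
top=[490.3,-8.5,160]; print(proj('side',[top,[490.3,-8.5,75]]).round(1))
for y in range(168,204,3): print(y,f[y,318:344,2],)
E
```

```text
t 14.4 ee [488.9  -7.6 254.8] d [0. 0. 0.] rot err [ 0. -0. -0.] F [0.9 0.  0.5] w 45.4 gf 0.0 q [ -2.   7.  99.  -1.  71. -79.]
[[331.2 176.6]
 [329.7 202.3]]
168 [ 63  68  66  64  63  63  65  68  86 131 152 158 162 170 173 175 172 167
 162 150 145 144 142 129 124 115]
171 [ 58  55  61  69  81  91  94  92  98 126 151 159 151 144 138 140 131 127
 122 119 112 109 106 104 103  98]
174 [ 56  54  53  56  54  56  61  69  74  92 120 147 159 159 154 152 143 131
 120 116 112 104 102 101 101 105]
177 [ 55  57  54  56  56  54  58  57  67  78  73  67  59  55  75 117 135 133
 126 119 116 111 108 109 107 111]
180 [ 55  54  56  55  53  52  57  54  67  72  68  42  37  39  64 107 129 131
 122 121 115 111 111 109 111 108]
183 [ 60  57  57  56  67  68  66  62  60  63  59  43  34  35  56  92 115 127
 123 119 112 113 111 105 110 108]
186 [ 61  59  72  74  69  59  57  58  58  55  48  39  35  41  62  82  94  98
  98 105 102  99  99  97 101 100]
189 [59 57 55 57 57 57 58 56 58 52 46 37 33 33 46 53 64 71 68 71 76 75 72 73
 70 69]
192 [ 51  52  57  53  61  61  56  52  52  49  44  38  33  33  46  51  56  51
  53  54  57  57  64  81  90 100]
195 [ 90  89  89  97  87  73  64  59  55  55  45  36  33  39  48  58  51  50
  53  53  56  66  81  94 101  99]
198 [ 91  94  94  96  77  61  55  52  54  50  41  38  33  31  46  51  51  52
  53  54  70  88  92 103  99  96]
201 [97 95 97 90 70 56 48 46 43 43 35 34 34 36 42 40 43 43 48 47 74 91 98 96
 96 96]
```

The dowel stands in the holder with its top at row ~177, as predicted for z=160. Next is the lever.

```bash
python3 - <<'E'
from c import *
R=frame([0,0,-1],yc); p=np.array([490.3,-8.5,200])+R@[-3.3,0,10]; R2=R@Ro.from_euler('y',-3,degrees=True).as_matrix()
p=p+R2@[2.4+2+.2+.2,0,45+38+4-146]; json.dump([p.tolist(),R2.tolist()],open('cmd.json','w')); err()
print('tin',onz('top',387,208,85))
RB=frame(-n,yc); print(loc(-70,-32,100),loc(-70,-32,13))
plan((loc(-70,-32,100),RB)); plan((loc(-70,-32,13),RB)); plan((loc(-45,-32,13),RB))
E
```

```text
t 14.45 ee [487.3  -7.5 251.6] d [ 1.5 -0.   3. ] rot err [-0.07 -0.4   0.04] F [-0.3 -0.1 -0.9] w 45.5 gf 0.0 q [ -2.   7.  99.  -1.  70. -79.]
tin [ 485.61538176 -196.9436628    85.        ]
[ 549.65735337 -177.39802731  139.1       ] [ 592.10143544 -186.92430139   63.758     ]
row [0.0, -27.0, -0.0, -93.6, -151.8, 114.6] rows>= 4.2
row [0.0, -0.0, 0.0, -0.0, 0.0, 87.0] rows>= 1.7
row [0.0, -0.0, 0.0, -25.0, 0.0, 0.0] rows>= 0.5
```

{"name": "carry_out", "arguments": {"commands": [[0,-10,0,-31,-50,0,-1],[0,-18,0,-60,-100,30,-1],[0,-27,0,-93.6,-151.8,75,-1],[0,-27,0,-93.6,-151.8,114.6,-1],[0,-27,0,-93.6,-151.8,114.6,-1],[0,-27,0,-93.6,-151.8,114.6,-1],[0,-27,0,-93.6,-151.8,114.6,-1],[0,-27,0,-93.6,-151.8,114.6,-1],[0,-27,0,-93.6,-151.8,114.6,-1],[0,-27,0,-93.6,-151.8,114.6,-1]]}}

```text
time_s: 15.45
ee_pos: [550.1, -176.8, 140.7]
ee_rot: [-180.0, 30.2, 167.4]
force: [-0.9, 0.9, -0.8]
gripper_width: 0.2
gripper_force: 0.0
```

{"name": "carry_out", "arguments": {"commands": [[0,0,0,0,0,25,-1],[0,0,0,0,0,45,-1],[0,0,0,0,0,60,-1],[0,0,0,0,0,70,-1],[0,0,0,0,0,79,-1],[0,0,0,0,0,87,-1],[0,0,0,0,0,87,-1],[0,0,0,0,0,87,-1]]}}

```text
time_s: 16.25
ee_pos: [592.1, -187.0, 64.1]
ee_rot: [180.0, 30.0, 167.3]
force: [0.2, -0.6, -0.0]
gripper_width: 0.4
gripper_force: 0.0
```

{"name": "carry_out", "arguments": {"commands": [[0,0,0,-5,0,0,-1],[0,0,0,-10,0,0,-1],[0,0,0,-15,0,0,-1],[0,0,0,-20,0,0,-1],[0,0,0,-24,0,0,-1],[0,0,0,-28,0,0,-1],[0,0,0,-32,0,0,-1],[0,0,0,-32,0,0,-1]]}}

```text
time_s: 17.05
ee_pos: [620.2, -193.5, 80.7]
ee_rot: [-180.0, 30.1, 167.3]
force: [-0.5, 0.2, -0.6]
gripper_width: 0.3
gripper_force: 0.3
```

{"name": "carry_out", "arguments": {"commands": [[0,0,0,-3,0,0,-1],[0,0,0,-6,0,0,-1],[0,0,0,-9,0,0,-1],[0,0,0,-12,0,0,-1],[0,0,0,-12,0,0,-1]]}}

```text
time_s: 17.55
ee_pos: [627.4, -195.0, 84.5]
ee_rot: [180.0, 29.8, 167.3]
force: [-5.8, -1.0, 0.5]
gripper_width: -0.2
gripper_force: 2.7
```

```bash
python3 - <<'E'
from c import *
err(); print(proj('side',[loc(-13+19.3,-32,31.5),loc(-13-19.3,-32,31.5),loc(-13,-32,0)]).round(0).tolist(), proj('top',[loc(-13+19.3,-32,31.5),loc(-13-19.3,-32,31.5)]).round(0).tolist())
g=cv2.cvtColor(grab_frame('side'),cv2.COLOR_RGB2GRAY); print(g[138:164:2,278:310]//10)
E
```

```text
t 17.55 ee [ 627.4 -195.    84.5] d [14.2 -3.3  8.3] rot err [-0.02  0.25  0.04] F [-5.8 -1.   0.5] w -0.2 gf 2.7 q [ -20.   21.  114.   14.   15. -110.]
[[287.0, 145.0], [298.0, 153.0], [288.0, 155.0]] [[388.0, 154.0], [385.0, 166.0]]
[[ 9  9  9 10 10  9 10  9 10  9  7  5  4  4  3  4  4  4  4  3  4  3  4  3
   3  3  3  3  3  2  4  4]
 [ 9  9  9  9  9  9  9  9  9  7  5  5  4  3  3  3  4  4  4  3  3  4  3  3
   3  3  3  3  3  3  3  3]
 [ 8  9  9  8  9  9  9  8  7  6  6  6  5  5  4  3  3  3  3  3  3  3  3  3
   3  3  3  4  3  3  2  3]
 [ 9  8  9  9  9  8  7  6  5  5  5  5  5  5  5  4  4  4  3  3  3  3  3  3
   3  3  3  3  3  3  3  3]
 [ 8  9  9 10 12 12 10  7  5  5  5  6  5  6  5  5  5  5  4  4  3  3  3  4
   4  3  3  3  3  3  3  3]
 [ 9 10 12 14 14 14 13  9  4  4  4  5  5  5  5  5  5  5  5  5  5  4  3  3
   3  3  3  4  4  4  3  4]
 [11 13 14 15 15 15 14  9  4  2  3  3  4  5  5  6  5  5  5  5  5  5  5  4
   4  4  3  3  4  3  3  4]
 [13 14 15 15 15 15 13  9  4  3  2  3  4  4  5  5  5  5  5  6  5  5  5  5
   5  5  4  4  3  3  3  3]
 [11 13 14 14 15 15 14  9  4  2  3  3  4  4  4  4  4  5  5  5  5  5  5  5
   5  6  5  5  4  4  4  4]
 [ 9  9 10 11 12 13 13 10  6  3  3  5  7  8  7  5  4  5  4  5  5  5  5  5
   5  5  5  5  5  5  8 11]
 [ 8  7  6  6  7  7  8  9  8  8  9 10 12 12 11 10  8  6  5  4  5  6  6  6
   5  5  5  6  6  9 13 15]
 [ 7  7  6  6  5  6  6  6  8 11 13 14 14 14 13 13 12 11 10  7  7  7  7  7
   7  6  5  6  7 10 13 14]
 [ 6  6  6  6  6  6  6  6  6  7 10 12 14 14 14 14 14 13 11  9  7  7  7  7
   7  7  7  7  8 10 11 10]]
```

{"name": "carry_out", "arguments": {"commands": [[0,0,0,-1,0,0,-1],[0,0,0,-2,0,0,-1],[0,0,0,-3,0,0,-1],[0,0,0,-3,0,0,-1]]}}

```text
time_s: 18.0
ee_pos: [627.7, -195.0, 84.6]
ee_rot: [179.9, 29.5, 167.3]
force: [-10.7, -1.6, 0.3]
gripper_width: 0.3
gripper_force: 5.0
```

It's pressing on a hard stop at u≈-28, where the lever should be fully up. I'll back off and check.

{"name": "carry_out", "arguments": {"commands": [[0,0,0,10,0,0,-1],[0,0,0,25,0,0,-1],[0,0,0,45,0,0,-1],[0,0,0,45,0,-40,-1],[0,0,0,45,0,-85,-1],[0,0,0,45,0,-135,-1],[0,0,0,45,0,-165,-1],[0,0,0,45,0,-165,-1],[0,0,0,45,0,-165,-1],[0,0,0,45,0,-165,-1]]}}

```text
time_s: 19.0
ee_pos: [513.1, -169.1, 206.5]
ee_rot: [180.0, 29.9, 167.3]
force: [-0.4, 0.4, -0.3]
gripper_width: 0.3
gripper_force: 0.0
```

```bash
python3 - <<'E'
from c import *
s=state(); print(s['time_s'],s['ee_pos'],s['force'],s['qvel'].round(1))
f=grab_frame('side'); g=cv2.cvtColor(f,cv2.COLOR_RGB2GRAY).astype(int); f0=cv2.imread('pics/side0.png'); g0=cv2.cvtColor(f0,cv2.COLOR_BGR2GRAY).astype(int)
print(g[140:162:2,280:304]//10)
d=(abs(g-g0)>25).astype(np.uint8); k,_,st,_=cv2.connectedComponentsWithStats(d)
for r in st[1:]:
    if r[4]>12: print('changed',r)
print('dowel col',[ (y,318+int(np.argmin(f[y,318:344,2]))) for y in (180,190,198)])
E
```

```text
19.0 [ 513.11229401 -169.13315617  206.48226844] [-0.38937596  0.40259103 -0.32884106] [ 0.1  0.9  0.4 -0.1  0.3  0.1]
[[ 8  8  9  8  9  9  9 10 10 10 10 10 10 10 10 10 10 10 10 10 11 15 17 17]
 [ 8  8  8  8  9  9  9  9 10  9 10 10 10 10 10 10 10 10 10 10 12 15 16 17]
 [ 8  8  8  8  8  8  8  7  6  6  8  9 10 10 10 10 10 10 10 11 14 16 16 16]
 [ 8 10 11 11 11  8  5  3  2  3  5  8  9 10 10 10 10 10 10 11 14 15 16 16]
 [12 13 14 13 12  8  4  3  3  3  5  7  8  9 10 10  9  9 10 12 14 15 15 16]
 [14 14 14 13 13  9  4  2  2  2  5  7  8  8  8  8  9  9 11 13 15 15 15 15]
 [14 14 14 14 13  9  4  2  2  2  4  7  9  9  9  8  8  8 10 13 15 15 15 15]
 [13 14 14 14 13  9  4  3  3  2  4  7 10 12 11 10  9  8  8  9 11 13 14 15]
 [10 11 12 13 12  9  6  3  3  5  8 10 11 11 11 11 11 10  9  9  9  9 11 12]
 [ 6  6  6  7  7  8  8  8  8 10 11 11 11 11 11 11 11 11 11  9  9  8  8  8]
 [ 6  5  5  5  6  6  8 10 12 13 13 13 13 12 12 11 11 11  9  8  7  7  7  7]]
changed [457   0  22   8 143]
changed [ 331    0  210  126 5619]
changed [  504     0   136   250 14029]
changed [626  22  14  31  82]
changed [620  55   9
[... 156 characters left out ...]
 18  66]
changed [330 176   3  10  19]
changed [494 177  13  25 131]
changed [ 404  181   94   52 1637]
changed [613 209  10   9  50]
changed [326 213   4  13  42]
changed [618 215   5  10  23]
changed [502 216   9  11  36]
changed [361 220  26   4  62]
changed [517 221   3   6  13]
changed [486 223   5  23  47]
changed [559 224  15   6  36]
changed [325 226   7  24 127]
changed [502 226  15  19 147]
changed [521 229  14  11  61]
changed [  453   232   179   168 10960]
changed [492 238  73  32 993]
changed [538 238  14  12  89]
changed [362 243   9   3  19]
changed [326 251  11   6  36]
changed [504 267  15   8  59]
changed [367 268  34  11 153]
dowel col [(180, 330), (190, 330), (198, 330)]
```

The lever region matches the original picture (lever up), the other console is unchanged, the dowel is standing and the arm is clear.

```bash
python3 -c "
from workcell import workorder
print(workorder.job_done())"
```

```text
the job is handed in; nothing more can be done
None
```

I handed the job in at about 19 s: the dowel pressed the test button and the lever dropped, the dowel now stands in the upright holder, and the lever is back up. In the last picture the other console is unchanged and the arm is clear; the judge's result was not shown.

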